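# Tip the core tray into the hopper of the same stone

### The job

Two feed hoppers stand on the lab bench, each already holding one stone core: one grey, one red. Carry the tray with the three grey cores by its yellow bar to the hopper that already holds the grey core, tip all three in without spilling any elsewhere, and gently set the empty tray back down, upright, in the middle of the green mat it came from. The red core must stay alone in its hopper, and the two bottles and the steel cup must stay where they are.

Things in the scene. Friction and masses are not known exactly. Their poses are not given: they have to be found in the camera images.
- tray: dark steel tray, 120 mm (x) by 74 mm (y), floor 4 mm thick, 0.3 kg empty; origin at the centre of its underside, z up. 4 mm side walls and back wall (+x end) reach 30 mm; the front (-x end) is open but for a lip 3 mm above the floor: tipped front-down, the first core rolls over it at about 13 degrees, the last by 40. Three grey cores lie across it, along its y, tops 38 mm above its underside.
- tray_bar (a point): centre of the tray's yellow carrying bar, over the tray's centre: 16 mm thick along the tray's x, 22 mm high, 66 mm long along y between two upright cheeks (24 mm wide in x, 74 mm over their outsides, up to 84 mm). The bar spans 62 to 84 mm above the tray's underside, this point 73 mm above it. Tray's axes.
- tray_lip (a point): middle of the tray's open front edge at the level of its floor: 60 mm along -x from the tray's centre and 4 mm above its underside. Tray's axes.
- mat: green flat mat, 180 mm (its x) by 130 mm (its y), 4 mm thick, fixed to the bench; origin at the centre of its underside at bench height, z up
- core1: grey stone drill core, a plain cylinder 34 mm in diameter and 60 mm long, about 0.14 kg; origin at its centre, its y axis along the cylinder (it may have rolled about that axis). In the tray, nearest the lip.
- core2: grey stone drill core, a plain cylinder 34 mm in diameter and 60 mm long, about 0.14 kg; origin at its centre, its y axis along the cylinder (it may have rolled about that axis). In the tray, the middle one.
- core3: grey stone drill core, a plain cylinder 34 mm in diameter and 60 mm long, about 0.14 kg; origin at its centre, its y axis along the cylinder (it may have rolled about that axis). In the tray, nearest the back wall.
- ref_grey: grey stone drill core, a plain cylinder 34 mm in diameter and 60 mm long, about 0.14 kg; origin at its centre, its y axis along the cylinder (it may have rolled about that axis). Lies in one of the two hoppers: which one changes from start to start.
- ref_red: brick-red stone drill core, a plain cylinder 34 mm in diameter and 60 mm long, about 0.14 kg; origin at its centre, its y axis along the cylinder (it may have rolled about that axis). Lies in the other hopper.
- hopper_left: open round feed hopper, cream, fixed, on a cream base 200 x 190 x 35 mm; funnel rim 140 mm above the bench, inner radius 93 mm at the rim, narrowing to 67 mm at the inner floor, 40 mm above the bench. Origin on its axis at bench height, z up. Holds one core at the start, grey or red. The hopper on the robot's left (+y).
- hopper_right: open round feed hopper, cream, fixed, on a cream base 200 x 190 x 35 mm; funnel rim 140 mm above the bench, inner radius 93 mm at the rim, narrowing to 67 mm at the inner floor, 40 mm above the bench. Origin on its axis at bench height, z up. Holds one core at the start, grey or red. The hopper on the robot's right (-y).
- bottle_green: white plastic jar with a green cap, 64 mm wide, 120 mm high, beyond the mat, that must be left where it stands; origin at the centre of its foot
- bottle_red: white plastic bottle with a red cap, 60 mm wide, 140 mm high, beyond the mat, that must be left where it stands; origin at the centre of its foot
- cup: open steel cup, 76 mm wide at the rim, 85 mm high, beyond the mat, that must be left where it stands; origin at the centre of its foot
Things that resemble listed ones, but are neither listed nor needed, are in the scene too. What is shaped like the mat but black or brown is not meant. What is shaped like the ref_grey but blue or pink is not meant.

How it is judged:
On the way, in this order (a step that is already met when the one before it is completed fails the run):
1. the tray is lifted more than 40 mm clear of the mat with all three cores still in it (height (world z) of tray above 0.045 m and distance between each of core1, core2, core3 and tray below 0.075 m), for 0.1 s.
2. the tray is tipped (more than 0.12 rad) at the hopper that holds the grey core (tray's centre within 0.25 m of its axis) (angle between tray's own z axis and vertical above 0.12 rad and ((horizontal distance between ref_grey and hopper_left below 0.09 m and height (world z) of each of ref_grey, ref_red below 0.135 m and horizontal distance between ref_red and hopper_right below 0.09 m and horizontal distance between tray and hopper_left below 0.25 m) or (horizontal distance between ref_grey and hopper_right below 0.09 m and height (world z) of each of ref_grey, ref_red below 0.135 m and horizontal distance between ref_red and hopper_left below 0.09 m and horizontal distance between tray and hopper_right below 0.25 m))), for 0.05 s.
3. all three cores are in the hopper with the grey core, and the red core is alone in the other (((horizontal distance between each of ref_grey, core1, core2, core3 and hopper_left below 0.09 m and height (world z) of each of ref_grey, ref_red, core1, core2, core3 below 0.135 m and horizontal distance between ref_red and hopper_right below 0.09 m) or (horizontal distance between each of ref_grey, core1, core2, core3 and hopper_right below 0.09 m and height (world z) of each of ref_grey, ref_red, core1, core2, core3 below 0.135 m and horizontal distance between ref_red and hopper_left below 0.09 m))), for 0.2 s.
At the end, for the whole second after the job is handed in: The three cores lie at rest in the hopper that holds the first grey core (centres within 90 mm of its axis and below 135 mm), the red core is still in the other hopper, and the empty tray stands upright (within 0.08 rad), flat on the mat, its centre within 40 mm of the mat's centre, at rest (((horizontal distance between each of ref_grey, core1, core2, core3 and hopper_left below 0.09 m and height (world z) of each of ref_grey, ref_red, core1, core2, core3 below 0.135 m and horizontal distance between ref_red and hopper_right below 0.09 m) or (horizontal distance between each of ref_grey, core1, core2, core3 and hopper_right below 0.09 m and height (world z) of each of ref_grey, ref_red, core1, core2, core3 below 0.135 m and horizontal distance between ref_red and hopper_left below 0.09 m)) and horizontal distance between tray and mat below 0.04 m and z of tray in the frame of mat below 0.012 m and angle between tray's own z axis and vertical below 0.08 rad and linear speed of each of tray, core1, core2, core3 below 0.03 m/s); the robot touches nothing.
It fails at once if the green-capped jar is moved more than 30 mm (distance of bottle_green from where it was at the start of the episode above 0.03 m).
It fails at once if the red-capped bottle is moved more than 30 mm (distance of bottle_red from where it was at the start of the episode above 0.03 m).
It fails at once if the steel cup is moved more than 30 mm (distance of cup from where it was at the start of the episode above 0.03 m).
It fails at once if a grey core falls onto the bench or into the hopper with the red core ((height (world z) of core1 below 0.03 m and horizontal distance between core1 and tray above 0.09 m) or (height (world z) of core2 below 0.03 m and horizontal distance between core2 and tray above 0.09 m) or (height (world z) of core3 below 0.03 m and horizontal distance between core3 and tray above 0.09 m) or (horizontal distance between each of core1, ref_red and hopper_left below 0.09 m and height (world z) of each of core1, ref_red below 0.135 m) or (horizontal distance between each of core1, ref_red and hopper_right below 0.09 m and height (world z) of each of core1, ref_red below 0.135 m) or (horizontal distance between each of core2, ref_red and hopper_left below 0.09 m and height (world z) of each of core2, ref_red below 0.135 m) or (horizontal distance between each of core2, ref_red and hopper_right below 0.09 m and height (world z) of each of core2, ref_red below 0.135 m) or (horizontal distance between each of core3, ref_red and hopper_left below 0.09 m and height (world z) of each of core3, ref_red below 0.135 m) or (horizontal distance between each of core3, ref_red and hopper_right below 0.09 m and height (world z) of each of core3, ref_red below 0.135 m)).
It fails at once if the tray is dropped or slammed onto the mat (faster than 0.4 m/s within 20 mm of it) (linear speed of tray above 0.4 m/s and height (world z) of tray below 0.024 m).
It also fails if it takes over 59 s, if anything falls off the work surface, if the arm or the gripper's body presses on something with over 40 N, if the wrist force passes 120 N, or if a joint passes its speed limit or range.

### The arm

A 6-joint arm with a two-finger parallel gripper is mounted at the origin on the work surface. World frame = base frame: x ahead of the robot, y to its left, z up, the work surface at z = 0. Lengths are in m, angles in rad, forces in N, time in s.
With the tool pointing down it reaches from about 0.225 to 0.875 m from the base axis. Payload 3.4 kg.
Tool frame: the origin (TCP) lies where the fingers leave the gripper's body, on its centre line; the fingertips stand 73 mm ahead of it and the grasp point (between the pads) lies 54 mm ahead of it (manip.pinch_z is the distance from the TCP to the grasp point, in m); z points along the fingers, y is the line along which they close (so a half turn about z gives the same grasp; the last joint's range is limited). The gripper opens to 85 mm and grips with 20 to 120 N. Pads are 22 mm wide; open, the fingers measure 114 mm over their backs; the gripper's body (76 mm by 85 mm) begins 54 mm behind the grasp point. The pads swing forward as they close: fully open they stand 13 mm farther back than shut.
Start: joints at [0.996, 0.276, 1.505, -0, 1.361, -0.121], TCP at [0.252, 0.517, 0.304] pointing down, gripper open.
Joint ranges: [-2.89, 2.89], [-0.75, 2.08], [0.22, 2.7], [-1.18, 4.32], [0.11, 2.71], [-2.7, 2.7]. Speed limits (rad/s): [2.57, 2.57, 3.14, 3.14, 3.14, 3.14].

### API

Orientations are given as a unit quaternion [w, x, y, z].
In Python, from rig import readout, imaging, manip gives the robot as it stands. The module is installed in compiled form; this text tells all that it offers.
- The arm moves only by the tool servo_tool, never from a script. Its argument "moves" is a list of rows, each an object with "dp": the shift along the tool's x, y, z in units of 0.2 m (1.0 is 0.2 m), a list of three; "delta_rot": the turn, a rotation vector about the tool's x, y, z in units of 0.1 rad (1.0 is 0.1 rad), a list of three; "fingers": the opening, from 0 (shut) to 1 (fully open). In form: [{"dp": [dx, dy, dz], "delta_rot": [wx, wy, wz], "fingers": fingers}, ...]. A call has 1 to 5 rows; each row shifts and turns the commanded pose from where the row before left it, along the tool's axes as they then stand; what a row does not reach is not made up. A row lasts 1/10 s, in which the tool goes at most 50 mm and 8.59 degrees, less where a joint would pass 70% of its speed; a pose out of reach is approached as far as the arm can. A call with a number of a shift or a turn outside -1 to 1 is refused whole. A call with a gripper value outside its range is refused whole. The fingers move at their own pace and stop on an object; "force" is the grip in N (left out, the last holds). Time passes only in rows, so rows that do not move let the fingers close. It gives the time, the measured TCP pose, the force, the opening and the grip force at its end, in the units of the state.
- readout.get_state(): the state, without advancing time (a new reading comes with each control period).
- imaging.get_image(name): name is "scene" or "top" or "wrist"; returns (picture, depth): 384x512x3 uint8, red, green, blue; 384x512 float32, m along the optical axis (not along the pixel's ray), 0 where there is no reading.
- imaging.calibration(name): a dict with "intrinsics" (3x3 intrinsics, pixels), "dist" ([k1, k2, p1, p2, k3] as OpenCV has them; the pictures are not rectified), "R" (3x3) and "t" (3): a world point X has camera coordinates R X + t; the wrist camera has in their place "hand_eye" (4x4, takes a point from camera to tool coordinates, whose origin is the TCP and whose axes are the flange's). Camera axes: x right, y down, z forward; pixel columns grow to the right and rows downward; lengths in m; the calibration is good to about 2 mm. A picture is of the moment at which its call begins: read the wrist's pose just before it. calibration takes no time and is no camera call.
- manip.sign_off(): hands the job in; it is judged then, once.
The state is a dict: "clock": time; "qpos": joint angles; "qd": joint speeds; "effort": joint torques, N m; "position": TCP position; "ee_rot": TCP orientation; "contact_force": force on the tool from outside, world axes, zero at the start; "moment": the same for the moment, N m; "width": finger opening in m; "gripper_force": force on a finger pad.
Only numpy, scipy, OpenCV 4.12 (cv2) and the standard library are available. Lean on these libraries where they do the work, as an engineer would, in place of code of your own. Each camera call takes 0.05 s, during which the arm holds its last target. There are 200 camera calls.

## Working session

There is one attempt and no reset: what is moved stays moved. The work goes in short steps, Python scripts to look and compute and a tool call to move; the robot and the scene stay as the last step left them, time stands still between calls to the robot, and variables do not carry over. Pictures are saved under pics/ and viewed, at most 10 in all, crops included, and the job is handed in when it is done.

Besides the shell and the picture viewer there is one more tool, called after "Call:" as a command line: name --argument value ..., lists and objects as JSON in quotes. servo_tool: Moves the arm, as the interface text tells. Its arguments: {"type":"object","properties":{"moves":{"type":"array"},"force":{"type":"number"}},"required":["moves"]}

```bash
mkdir -p pics
cat > h.py <<'E'
import numpy as np, cv2
from rig import readout, imaging, manip
from scipy.spatial.transform import Rotation as Ro
def q2R(q): return Ro.from_quat([q[1],q[2],q[3],q[0]]).as_matrix()
def grab(n):
    im,d=imaging.get_image(n); np.savez(f'{n}.npz',im=im,d=d); return im,d
def cloud(n,im,d):
    c=imaging.calibration(n); K=np.array(c['intrinsics']); h,w=d.shape
    u,v=np.meshgrid(np.arange(w),np.arange(h))
    p=cv2.undistortPoints(np.stack([u,v],-1).reshape(-1,1,2).astype(np.float64),K,np.array(c['dist'])).reshape(h,w,2)
    P=np.dstack([p[...,0]*d,p[...,1]*d,d])
    return (P-np.array(c['t']))@np.array(c['R'])
E
python3 - <<'E'
from h import *
s=readout.get_state(); print({k:np.round(v,3).tolist() for k,v in s.items()}, manip.pinch_z)
ims=[]
for n in('scene','top'):
    im,d=grab(n); P=cloud(n,im,d); np.save(n+'P.npy',P); ims.append(im)
    print(n,(d==0).mean(),P[d>0].min(0),P[d>0].max(0))
    cv2.imwrite(f'pics/{n}0.png',cv2.resize(im[...,::-1],(768,576)))
E
```

```text
{'clock': 0.0, 'qpos': [0.996, 0.277, 1.506, -0.0, 1.361, -0.121], 'qd': [0.001, 0.0, -0.001, -0.002, -0.002, -0.001], 'effort': [-0.0, -41.678, -24.581, -0.0, 0.011, 0.0], 'position': [0.252, 0.516, 0.303], 'ee_rot': [-0.0, 0.225, 0.974, -0.001], 'contact_force': [-0.148, -0.067, -0.708], 'moment': [-0.047, -0.033, -0.016], 'gripper_force': 0.0, 'width': 0.086} 0.0539
scene 0.0038503011067708335 [-2.01292424 -1.71728959 -0.76924372] [1.47567949 0.68474912 0.42642535]
top 0.0038706461588541665 [-0.01913612 -1.35339344 -0.76892796] [1.49745036 1.19157145 0.30506016]
```

View pics/top0.png

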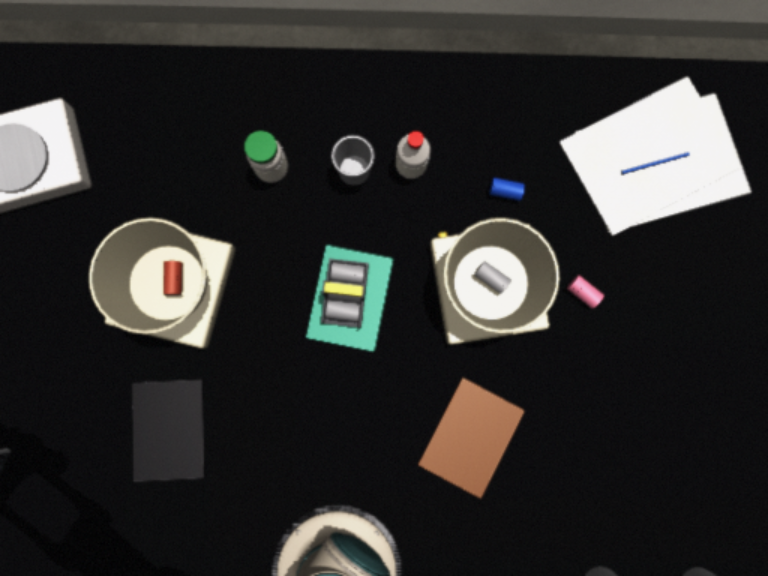

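View pics/scene0.png

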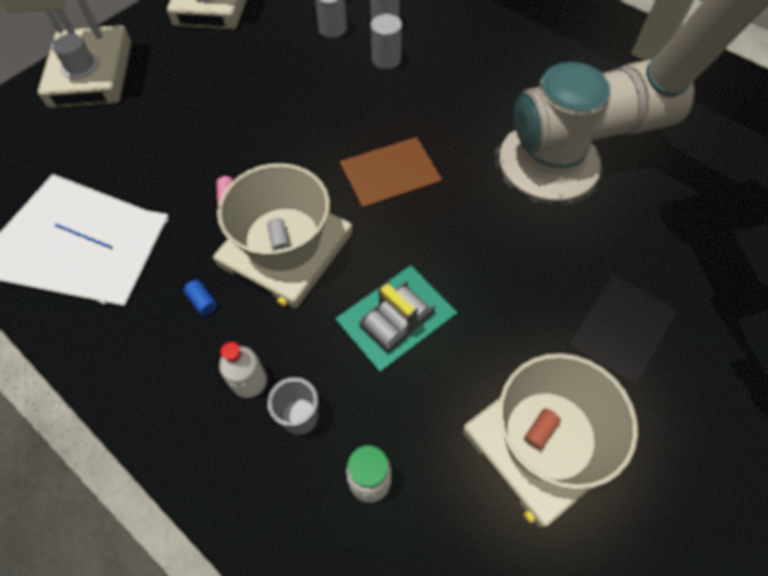

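Top view (768x576): the red core is in the left hopper at (172,278) and the grey core is in the right hopper at (492,277). The tray with its yellow bar (344,290) is on the green mat (350,298). Look-alikes are the black mat (168,430), the brown mat (470,437), the blue core (508,189) and the pink core (585,291). None of these four fits the description. So the target is the right hopper and the green mat. Next I'll measure and confirm with a crop.

Run:
```python
from h import *
for n in('scene','top'):
    f=np.load(n+'.npz'); im,d=f['im'],f['d']; P=np.load(n+'P.npy'); hsv=cv2.cvtColor(im,cv2.COLOR_RGB2HSV)
    H,S,V=[hsv[...,i].astype(int) for i in range(3)]; ok=d>0
    X,Y,Z=P[...,0],P[...,1],P[...,2]
    green=ok&(H>70)&(H<95)&(S>90)&(Z<.02)&(Z>-.01)&(X>.2)
    k,lab,st,_=cv2.connectedComponentsWithStats(green.astype(np.uint8)); 
    g=green; print(n,'mat',cv2.minAreaRect(P[g][:,:2].astype(np.float32)), 'z',np.median(Z[g]))
    ye=ok&(H>20)&(H<35)&(S>120)&(V>100)&(Z>.06)&(Z<.12)
    top=P[ye]; zt=np.percentile(top[:,2],90); t=top[top[:,2]>zt-.006]
    print(' bar',len(t),zt,t.mean(0),cv2.minAreaRect(t[:,:2].astype(np.float32)))
    mc=P[g][:,:2].mean(0)
    for nm,sg in(('L',1),('R',-1)):
        r=ok&(Z>.134)&(Z<.148)&(Y*sg>.1)&(X>.15)&(X<.75)&(abs(Y)<.6)&(S<120)
        q=P[r][:,:2]
        for _ in range(6):
            A=np.c_[2*q,np.ones(len(q))]; s=np.linalg.lstsq(A,(q**2).sum(1),rcond=None)[0]
            R=np.sqrt(s[2]+s[0]**2+s[1]**2); e=abs(np.hypot(*(q-s[:2]).T)-R); q=q[e<max(.006,np.percentile(e,85))]
        print(' hop',nm,s[:2],R,len(q),q.min(0),q.max(0))
im=np.load('top.npz')['im'];c=[im[150:245,195:270],im[135:240,285:380]]
cs=[cv2.resize(x[...,::-1],(390,500),interpolation=cv2.INTER_CUBIC) for x in c]
cv2.imwrite('pics/crop.png',np.hstack(cs))
P=np.load('topP.npy');Z=P[...,2]
X,Y=P[...,0],P[...,1]
m=(Z>.012)&(Z<.12)&(abs(X-.42)<.12)&(abs(Y)<.09)
print('tray',cv2.minAreaRect(P[m][:,:2].astype(np.float32)))
np.set_printoptions(linewidth=200)
c=P[150:245,228]; print(np.round(c[::3]*1000).astype(int).tolist())
```

```text
scene mat ((0.6219411492347717, -0.16032934188842773), (0.6738957166671753, 1.5418485403060913), 5.828344821929932) z 0.002326838538890655
 bar 152 0.08828512627155226 [ 0.50506909 -0.00333638  0.08651952] ((0.5046164393424988, -0.0031372494995594025), (0.06720635294914246, 0.01669650338590145), 83.6051254272461)
 hop L [0.51494624 0.32314499] 0.09392350765888934 761 [0.41651018 0.22665511] [0.61154948 0.41985729]
 hop R [ 0.52734161 -0.27025486] 0.09455805826885436 474 [ 0.42832281 -0.36830415] [ 0.6236312  -0.17300969]
top mat ((0.5259357690811157, 0.06854170560836792), (1.0322719812393188, 0.7514122128486633), 83.8451919555664) z 0.002845439420812028
 bar 137 0.0897896187630888 [ 0.50332246 -0.00239883  0.08753067] ((0.5034922361373901, -0.0027237236499786377), (0.06353851407766342, 0.01499588880687952), 84.64573669433594)
 hop L [0.5144932  0.32168144] 0.09446961987050828 571 [0.41713785 0.22619712] [0.61075038 0.41922173]
 hop R [ 0.52636437 -0.27122745] 0.09431296257189761 567 [ 0.43053339 -0.36997606] [ 0.62315035 -0.17531923]
tray ((0.4935629963874817, -0.0020720623433589935), (0.07403495162725449, 0.09926803410053253), 84.63629150390625)
[[638, 6, -1], [628, 6, 1], [372, -62, 1175], [611, 5, -1], [603, 5, -1], [594, 5, 0], [584, 4, 3], [575, 4, 7], [563, 2, 30], [553, 2, 34], [544, 1, 40], [536, 1, 40], [529, 1, 32], [520, 1, 36], [505, -2, 87], [497, -2, 87], [495, 0, 37], [487, 0, 31], [478, 0, 41], [469, -1, 40], [461, -1, 38], [455, 1, 6], [446, 0, 13], [439, 1, 4], [430, 1, 0], [422, 0, 6], [413, 0, 5], [405, 0, -4], [397, 0, -1], [388, 0, -1], [380, -1, 2], [371, -1, 1]]
```

View pics/crop.png

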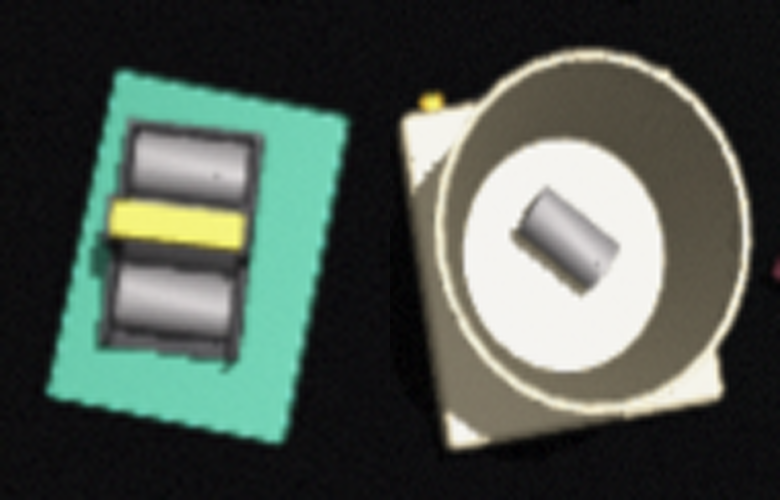

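The crop confirms that the grey core is in the right hopper. The tray's back wall is on the far side (crop 195,128), and its open lip faces the robot (crop 170,350). Next I need the mat's centre and the first move.

```bash
cat >> h.py <<'E'
def go(target,yaw,tilt=0):
    """target TCP, yaw = azimuth of tool y; print shift in current tool axes (units) and rotvec (units)"""
    s=readout.get_state(); R=q2R(s['ee_rot']); p=np.array(s['position'])
    T=np.array([[-np.sin(yaw),np.cos(yaw),0],[np.cos(yaw),np.sin(yaw),0],[0,0,-1]]).T  # cols x,y,z
    T=np.c_[np.array([-np.sin(yaw),np.cos(yaw),0]),np.array([np.cos(yaw),np.sin(yaw),0]),np.array([0,0,-1])]
    T=T@Ro.from_rotvec([-tilt,0,0]).as_matrix()
    print('t',round(s['clock'],2),'p',np.round(p,4),'dp',np.round(R.T@(np.array(target)-p)/.2,3),'rot',np.round(Ro.from_matrix(R.T@T).as_rotvec()/.1,3),'w',round(s['width'],4),'gf',round(s['gripper_force'],1),'F',np.round(s['contact_force'],1))
E
python3 - <<'E'
from h import *
for n in('scene','top'):
    f=np.load(n+'.npz'); im,d=f['im'],f['d']; P=np.load(n+'P.npy'); hsv=cv2.cvtColor(im,cv2.COLOR_RGB2HSV)
    g=(d>0)&(hsv[...,0]>70)&(hsv[...,0]<95)&(hsv[...,1]>90)&(P[...,2]<.03)&(hsv[...,2]>90)
    k,lab,st,_=cv2.connectedComponentsWithStats(g.astype(np.uint8)); i=1+st[1:,4].argmax()
    # ray onto z=.004
    c=imaging.calibration(n); C=-np.array(c['R']).T@np.array(c['t']); Q=P[lab==i]; Q=C+(Q-C)*((.004-C[2])/(Q[:,2]-C[2]))[:,None]
    print(n,st[i],cv2.minAreaRect(Q[:,:2].astype(np.float32)))
go([.504,-.003,.303],-.1)
E
```

```text
scene [ 224  177   81   70 1523] ((0.49762025475502014, -0.009794354438781738), (0.13313758373260498, 0.18368235230445862), 79.5499496459961)
top [ 204  163   58   71 1732] ((0.49847376346588135, -0.011995114386081696), (0.13135755062103271, 0.18153375387191772), 79.47482299804688)
t 0.1 p [0.2519 0.5165 0.3031] dp [-2.272 -1.782  0.003] rot [-1.500e-02  8.000e-03  1.217e+01] w 0.0852 gf 0.0 F [ 0.6  0.1 -0.7]
```

Call:
servo_tool --moves '[{"dp": [-0.1,-0.08,0],"delta_rot": [0,0,0],"fingers": 1},{"dp": [-0.16,-0.125,0],"delta_rot": [0,0,0],"fingers": 1},{"dp": [-0.16,-0.125,0],"delta_rot": [0,0,0],"fingers": 1},{"dp": [-0.16,-0.125,0],"delta_rot": [0,0,0],"fingers": 1},{"dp": [-0.16,-0.125,0],"delta_rot": [0,0,0],"fingers": 1}]'

```text
clock: 0.6
position: [0.3344, 0.3462, 0.3035]
ee_rot: [-0.0, 0.225, 0.974, -0.0]
contact_force: [0.8, -0.9, -0.7]
width: 0.0854
gripper_force: 0.0
```

Call:
servo_tool --moves '[{"dp": [-0.16,-0.125,0],"delta_rot": [0,0,0],"fingers": 1},{"dp": [-0.16,-0.125,0],"delta_rot": [0,0,0],"fingers": 1},{"dp": [-0.16,-0.125,0],"delta_rot": [0,0,0],"fingers": 1},{"dp": [-0.16,-0.125,0],"delta_rot": [0,0,0],"fingers": 1},{"dp": [-0.16,-0.125,0],"delta_rot": [0,0,0],"fingers": 1}]'

```text
clock: 1.1
position: [0.4235, 0.1636, 0.3037]
ee_rot: [-0.0, 0.225, 0.974, -0.0]
contact_force: [-0.1, 0.7, -0.3]
width: 0.0853
gripper_force: 0.0
```

Call:
servo_tool --moves '[{"dp": [-0.16,-0.125,0],"delta_rot": [0,0,0],"fingers": 1},{"dp": [-0.16,-0.125,0],"delta_rot": [0,0,0],"fingers": 1},{"dp": [-0.16,-0.125,0],"delta_rot": [0,0,0],"fingers": 1},{"dp": [-0.16,-0.125,0],"delta_rot": [0,0,0],"fingers": 1},{"dp": [0,0,0],"delta_rot": [0,0,1],"fingers": 1}]'

```text
clock: 1.6
position: [0.4966, 0.015, 0.3034]
ee_rot: [0.001, 0.277, 0.961, -0.001]
contact_force: [-0.3, 0.6, -0.6]
width: 0.0853
gripper_force: 0.0
```

Call:
servo_tool --moves '[{"dp": [0,0,0],"delta_rot": [0,0,1],"fingers": 1},{"dp": [0,0,0],"delta_rot": [0,0,1],"fingers": 1},{"dp": [0,0,0],"delta_rot": [0,0,1],"fingers": 1},{"dp": [0,0,0],"delta_rot": [0,0,1],"fingers": 1},{"dp": [0,0,0],"delta_rot": [0,0,1],"fingers": 1}]'

```text
clock: 2.1
position: [0.4942, 0.0192, 0.3035]
ee_rot: [-0.0, 0.505, 0.863, -0.0]
contact_force: [-0.7, -0.2, 0.7]
width: 0.0856
gripper_force: 0.0
```

Call:
servo_tool --moves '[{"dp": [0,0,0],"delta_rot": [0,0,1],"fingers": 1},{"dp": [0,0,0],"delta_rot": [0,0,1],"fingers": 1},{"dp": [0,0,0],"delta_rot": [0,0,1],"fingers": 1},{"dp": [0,0,0],"delta_rot": [0,0,1],"fingers": 1},{"dp": [0,0,0],"delta_rot": [0,0,1],"fingers": 1}]'

```text
clock: 2.6
position: [0.4942, 0.0192, 0.3035]
ee_rot: [-0.0, 0.703, 0.712, -0.0]
contact_force: [0.3, 0.0, -0.2]
width: 0.085
gripper_force: 0.0
```

```bash
python3 -c "
from h import *
go([.504,-.003,.303],-.1)"
```

```text
t 2.6 p [0.4942 0.0192 0.3035] dp [-0.112  0.048  0.002] rot [-9.000e-03 -1.000e-03  1.128e+00] w 0.085 gf 0.0 F [ 0.3  0.  -0.2]
```

Call:
servo_tool --moves '[{"dp": [-0.112,0.048,0],"delta_rot": [0,0,0],"fingers": 1},{"dp": [0,0,0],"delta_rot": [0,0,1],"fingers": 1},{"dp": [0,0,0.2],"delta_rot": [0,0,0.13],"fingers": 1},{"dp": [0,0,0.1],"delta_rot": [0,0,0],"fingers": 1},{"dp": [0,0,0],"delta_rot": [0,0,0],"fingers": 1}]'

```text
clock: 3.1
position: [0.5023, -0.0028, 0.2408]
ee_rot: [-0.003, 0.74, 0.672, -0.002]
contact_force: [-0.7, 0.1, 0.2]
width: 0.0855
gripper_force: 0.0
```

Run:
```python
from h import *
go([.504,-.003,.131],-.1)
s=readout.get_state(); im,d=imaging.get_image('wrist'); c=imaging.calibration('wrist')
K=np.array(c['intrinsics']);h,w=d.shape;u,v=np.meshgrid(np.arange(w),np.arange(h))
p=cv2.undistortPoints(np.stack([u,v],-1).reshape(-1,1,2).astype(float),K,np.array(c['dist'])).reshape(h,w,2)
P=np.dstack([p[...,0]*d,p[...,1]*d,d]); H=np.array(c['hand_eye']); T=P@H[:3,:3].T+H[:3,3]
W=T@q2R(s['ee_rot']).T+np.array(s['position'])
hsv=cv2.cvtColor(im,cv2.COLOR_RGB2HSV)
m=(d>0)&(hsv[...,0]>20)&(hsv[...,0]<35)&(hsv[...,1]>120)&(W[...,2]>.06)
z=np.percentile(W[m][:,2],80); t=W[m&(W[...,2]>z-.006)]; print(z,len(t),t.mean(0),cv2.minAreaRect(t[:,:2].astype(np.float32)))
cv2.imwrite('pics/w0.png',im[...,::-1])
```

```text
t 3.1 p [ 0.5023 -0.0028  0.2408] dp [-0.     0.013  0.549] rot [-0.076 -0.005  0.038] w 0.0855 gf 0.0 F [-0.7  0.1  0.2]
0.08834895791521716 804 [0.50681411 0.01758342 0.08782799] ((0.5050486326217651, -0.0036035142838954926), (0.06664787977933884, 0.017303816974163055), 84.10923767089844)
```

View pics/w0.png

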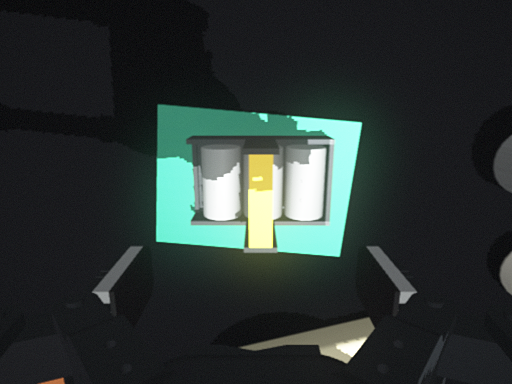

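The wrist view shows the yellow bar at (261,200), centred between the open fingers. The lip is at left (193,180) and the back wall at right (330,180), with the three cores in place. The bar measures (0.505, -0.004), which agrees with the other views. Descending.

Call:
servo_tool --moves '[{"dp": [-0.003,0.012,0.1],"delta_rot": [0,0,0],"fingers": 1},{"dp": [0,0,0.12],"delta_rot": [0,0,0],"fingers": 1},{"dp": [0,0,0.12],"delta_rot": [0,0,0],"fingers": 1},{"dp": [0,0,0.1],"delta_rot": [0,0,0],"fingers": 1},{"dp": [0,0,0.06],"delta_rot": [0,0,0],"fingers": 1}]'

```text
clock: 3.65
position: [0.5073, -0.0039, 0.1438]
ee_rot: [0.0, 0.74, 0.672, 0.0]
contact_force: [0.5, -0.2, -0.8]
width: 0.0852
gripper_force: 0.0
```

Call:
servo_tool --moves '[{"dp": [0,0,0.04],"delta_rot": [0,0,0],"fingers": 1},{"dp": [0,0,0],"delta_rot": [0,0,0],"fingers": 1},{"dp": [0,0,0],"delta_rot": [0,0,0],"fingers": 1}]'

```text
clock: 3.95
position: [0.5075, -0.0039, 0.1367]
ee_rot: [0.001, 0.74, 0.672, 0.001]
contact_force: [-0.5, -0.3, -0.7]
width: 0.0853
gripper_force: 0.0
```

```bash
python3 -c "
from h import *
go([.5045,-.003,.131],-.1)"
```

```text
t 3.95 p [ 0.5075 -0.0039  0.1367] dp [ 0.003 -0.016  0.029] rot [0.017 0.    0.04 ] w 0.0853 gf 0.0 F [-0.5 -0.3 -0.7]
```

Correct the last few mm, then close.

Call:
servo_tool --moves '[{"dp": [0.003,-0.014,0.029],"delta_rot": [0,0,0.04],"fingers": 1},{"dp": [0,0,0],"delta_rot": [0,0,0],"fingers": 0.5},{"dp": [0,0,0],"delta_rot": [0,0,0],"fingers": 0.3},{"dp": [0,0,0],"delta_rot": [0,0,0],"fingers": 0.2},{"dp": [0,0,0],"delta_rot": [0,0,0],"fingers": 0}]' --force 30

```text
clock: 4.45
position: [0.5042, -0.003, 0.1303]
ee_rot: [0.0, 0.742, 0.671, 0.0]
contact_force: [0.5, 0.4, -0.1]
width: 0.0281
gripper_force: 0.0
```

Call:
servo_tool --moves '[{"dp": [0,0,0],"delta_rot": [0,0,0],"fingers": 0},{"dp": [0,0,0],"delta_rot": [0,0,0],"fingers": 0},{"dp": [0,0,0],"delta_rot": [0,0,0],"fingers": 0},{"dp": [0,0,0],"delta_rot": [0,0,0],"fingers": 0}]' --force 90

```text
clock: 4.85
position: [0.5044, -0.003, 0.1305]
ee_rot: [0.0, 0.742, 0.671, 0.0]
contact_force: [-0.5, -0.3, 4.0]
width: 0.0144
gripper_force: 88.8
```

```bash
python3 -c "
from h import *
go([.5045,-.003,.131],-.1)"
```

```text
t 4.85 p [ 0.5044 -0.003   0.1305] dp [ 0.     0.001 -0.003] rot [ 0.01 -0.    0.  ] w 0.0144 gf 88.8 F [-0.5 -0.3  4. ]
```

Call:
servo_tool --moves '[{"dp": [0,0,-0.02],"delta_rot": [0,0,0],"fingers": 0},{"dp": [0,0,-0.05],"delta_rot": [0,0,0],"fingers": 0},{"dp": [0,0,-0.08],"delta_rot": [0,0,0],"fingers": 0},{"dp": [0,0,-0.1],"delta_rot": [0,0,0],"fingers": 0},{"dp": [0,0,-0.1],"delta_rot": [0,0,0],"fingers": 0}]'

```text
clock: 5.35
position: [0.503, -0.0028, 0.2001]
ee_rot: [-0.001, 0.742, 0.671, -0.001]
contact_force: [0.3, -1.0, -7.8]
width: 0.0143
gripper_force: 88.1
```

Call:
servo_tool --moves '[{"dp": [0,0,-0.1],"delta_rot": [0,0,0],"fingers": 0},{"dp": [0,0,-0.1],"delta_rot": [0,0,0],"fingers": 0},{"dp": [0,0,-0.1],"delta_rot": [0,0,0],"fingers": 0},{"dp": [0,0,-0.1],"delta_rot": [0,0,0],"fingers": 0},{"dp": [0,0,-0.1],"delta_rot": [0,0,0],"fingers": 0}]'

```text
clock: 5.85
position: [0.5029, -0.0028, 0.3002]
ee_rot: [-0.001, 0.742, 0.671, -0.001]
contact_force: [-0.4, -0.4, -7.7]
width: 0.0145
gripper_force: 88.1
```

Run:
```python
from h import *
im,d=grab('scene'); cv2.imwrite('pics/s1.png',cv2.resize(im[120:270,190:390,::-1],(800,600)))
h=np.array([.527,-.2707]); a=np.arctan2(h[1],h[0]); u=h/np.hypot(*h); t=h+u*.105; print(a,t)
go([*t,.283],a)
```

```text
-0.474517566611462 [ 0.62039889 -0.31867548]
t 5.9 p [ 0.5046 -0.003   0.3038] dp [-1.513  0.733  0.107] rot [ 0.041 -0.007  3.745] w 0.0143 gf 88.3 F [ 1.4  0.  -3.1]
```

View pics/s1.png

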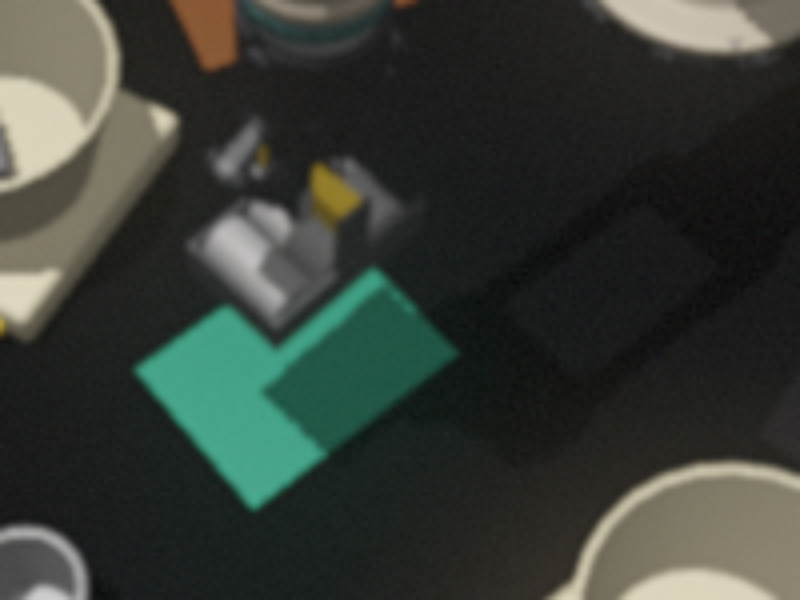

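The scene crop shows the tray level in the air at about (300,240), with its cores still in it, clear of the mat. Carrying it to beyond the right hopper.

Call:
servo_tool --moves '[{"dp": [-0.03,0.0145,0],"delta_rot": [0,0,0],"fingers": 0},{"dp": [-0.06,0.029,0],"delta_rot": [0,0,0],"fingers": 0},{"dp": [-0.09,0.0436,0],"delta_rot": [0,0,0],"fingers": 0},{"dp": [-0.09,0.0436,0],"delta_rot": [0,0,0],"fingers": 0},{"dp": [-0.09,0.0436,0],"delta_rot": [0,0,0],"fingers": 0}]'

```text
clock: 6.4
position: [0.5312, -0.0798, 0.298]
ee_rot: [-0.001, 0.742, 0.671, -0.001]
contact_force: [0.8, 0.4, -6.3]
width: 0.0149
gripper_force: 88.1
```

Call:
servo_tool --moves '[{"dp": [-0.09,0.0436,0],"delta_rot": [0,0,0],"fingers": 0},{"dp": [-0.09,0.0436,0],"delta_rot": [0,0,0],"fingers": 0},{"dp": [-0.09,0.0436,0],"delta_rot": [0,0,0],"fingers": 0},{"dp": [-0.09,0.0436,0],"delta_rot": [0,0,0],"fingers": 0},{"dp": [-0.09,0.0436,0],"delta_rot": [0,0,0],"fingers": 0}]'

```text
clock: 6.9
position: [0.5665, -0.1737, 0.2999]
ee_rot: [-0.0, 0.742, 0.671, -0.0]
contact_force: [0.4, -0.9, -6.4]
width: 0.0147
gripper_force: 88.1
```

Call:
servo_tool --moves '[{"dp": [-0.09,0.0436,0],"delta_rot": [0,0,0],"fingers": 0},{"dp": [-0.09,0.0436,0],"delta_rot": [0,0,0],"fingers": 0},{"dp": [-0.09,0.0436,0],"delta_rot": [0,0,0],"fingers": 0},{"dp": [-0.09,0.0436,0],"delta_rot": [0,0,0],"fingers": 0},{"dp": [-0.09,0.0436,0],"delta_rot": [0,0,0],"fingers": 0}]'

```text
clock: 7.4
position: [0.6009, -0.2675, 0.2999]
ee_rot: [-0.0, 0.742, 0.671, 0.0]
contact_force: [0.2, 0.9, -7.1]
width: 0.0145
gripper_force: 88.1
```

Call:
servo_tool --moves '[{"dp": [-0.09,0.0436,0],"delta_rot": [0,0,0],"fingers": 0},{"dp": [-0.09,0.0436,0],"delta_rot": [0,0,0],"fingers": 0},{"dp": [-0.05,0.024,0],"delta_rot": [0,0,0],"fingers": 0},{"dp": [-0.023,0.01,0],"delta_rot": [0,0,0],"fingers": 0},{"dp": [0,0,0],"delta_rot": [0,0,0.2],"fingers": 0}]'

```text
clock: 7.9
position: [0.6194, -0.3192, 0.2996]
ee_rot: [-0.001, 0.749, 0.663, 0.0]
contact_force: [-0.6, 0.6, -6.4]
width: 0.0147
gripper_force: 88.1
```

Call:
servo_tool --moves '[{"dp": [0,0,0],"delta_rot": [0,0,0.4],"fingers": 0},{"dp": [0,0,0],"delta_rot": [0,0,0.6],"fingers": 0},{"dp": [0,0,0],"delta_rot": [0,0,0.7],"fingers": 0},{"dp": [0,0,0],"delta_rot": [0,0,0.7],"fingers": 0},{"dp": [0,0,0],"delta_rot": [0,0,0.6],"fingers": 0}]'

```text
clock: 8.4
position: [0.6191, -0.3173, 0.3003]
ee_rot: [-0.001, 0.84, 0.543, 0.0]
contact_force: [0.1, 1.2, -6.6]
width: 0.0145
gripper_force: 88.1
```

Call:
servo_tool --moves '[{"dp": [0,0,0.03],"delta_rot": [0,0,0.4],"fingers": 0},{"dp": [0,0,0.05],"delta_rot": [0,0,0.14],"fingers": 0},{"dp": [0,0,0.02],"delta_rot": [0,0,0],"fingers": 0},{"dp": [0,0,0],"delta_rot": [0,0,0],"fingers": 0}]'

```text
clock: 8.8
position: [0.6188, -0.3179, 0.2787]
ee_rot: [-0.001, 0.853, 0.522, -0.001]
contact_force: [-0.1, -0.3, -6.0]
width: 0.0149
gripper_force: 88.1
```

Run:
```python
from h import *
im,d=grab('scene'); go([.6204,-.3187,.283],-.4745)
cv2.imwrite('pics/s2.png',cv2.resize(im[60:270,60:340,::-1],(800,600)))
```

```text
t 8.85 p [ 0.6191 -0.3182  0.2794] dp [ 0.     0.007 -0.018] rot [-0.017 -0.004  0.011] w 0.0145 gf 88.1 F [-0.8 -0.2 -7. ]
```

View pics/s2.png

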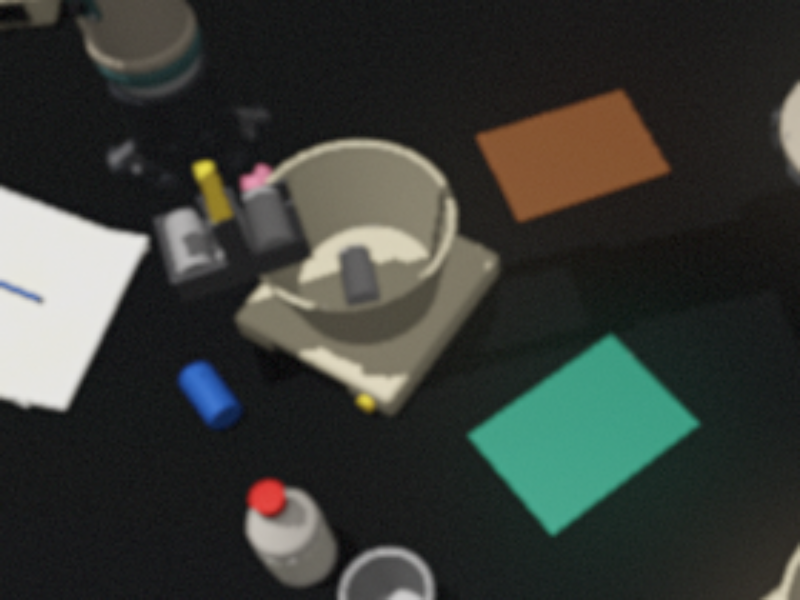

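The scene crop shows the tray over the hopper's far rim. Its lip, at about (305,240), is inside the rim and the cores are still in. Now tipping about the lip.

Call:
servo_tool --moves '[{"dp": [0,-0.012,-0.006],"delta_rot": [-0.2,0,0],"fingers": 0},{"dp": [0,-0.025,-0.012],"delta_rot": [-0.4,0,0],"fingers": 0},{"dp": [0,-0.031,-0.014],"delta_rot": [-0.5,0,0],"fingers": 0},{"dp": [0,-0.031,-0.014],"delta_rot": [-0.5,0,0],"fingers": 0},{"dp": [0,-0.031,-0.014],"delta_rot": [-0.5,0,0],"fingers": 0}]'

```text
clock: 9.35
position: [0.5947, -0.306, 0.2906]
ee_rot: [0.09, 0.849, 0.518, 0.055]
contact_force: [-0.3, -0.1, -6.3]
width: 0.0149
gripper_force: 88.4
```

Call:
servo_tool --moves '[{"dp": [0,-0.031,-0.014],"delta_rot": [-0.5,0,0],"fingers": 0},{"dp": [0,-0.031,-0.014],"delta_rot": [-0.5,0,0],"fingers": 0},{"dp": [0,-0.031,-0.014],"delta_rot": [-0.5,0,0],"fingers": 0},{"dp": [0,-0.031,-0.014],"delta_rot": [-0.5,0,0],"fingers": 0},{"dp": [0,-0.031,-0.014],"delta_rot": [-0.5,0,0],"fingers": 0}]'

```text
clock: 9.85
position: [0.5651, -0.2909, 0.296]
ee_rot: [0.197, 0.83, 0.507, 0.12]
contact_force: [0.4, -0.4, -2.6]
width: 0.015
gripper_force: 90.8
```

Call:
servo_tool --moves '[{"dp": [0,-0.031,-0.014],"delta_rot": [-0.5,0,0],"fingers": 0},{"dp": [0,-0.031,-0.014],"delta_rot": [-0.5,0,0],"fingers": 0},{"dp": [0,-0.031,-0.014],"delta_rot": [-0.5,0,0],"fingers": 0},{"dp": [0,-0.031,-0.014],"delta_rot": [-0.5,0,0],"fingers": 0},{"dp": [0,-0.031,-0.014],"delta_rot": [-0.5,0,0],"fingers": 0}]'

```text
clock: 10.35
position: [0.5352, -0.2754, 0.2914]
ee_rot: [0.299, 0.799, 0.489, 0.182]
contact_force: [0.2, -0.5, -2.4]
width: 0.0146
gripper_force: 90.9
```

Call:
servo_tool --moves '[{"dp": [0,-0.031,-0.014],"delta_rot": [-0.5,0,0],"fingers": 0},{"dp": [0,-0.031,-0.014],"delta_rot": [-0.5,0,0],"fingers": 0},{"dp": [0,-0.031,-0.014],"delta_rot": [-0.5,0,0],"fingers": 0},{"dp": [0,0,0],"delta_rot": [0,0,0],"fingers": 0},{"dp": [0,0,0],"delta_rot": [0,0,0],"fingers": 0}]'

```text
clock: 10.85
position: [0.5218, -0.267, 0.2853]
ee_rot: [0.349, 0.778, 0.477, 0.216]
contact_force: [0.3, -0.4, -2.3]
width: 0.015
gripper_force: 91.0
```

Run:
```python
from h import *
im,d=grab('scene'); go([.6204,-.3187,.283],-.4745)
im2,d=grab('top')
cv2.imwrite('pics/s3.png',np.hstack([cv2.resize(im[60:270,60:340,::-1],(400,300)),cv2.resize(im2[110:260,260:460,::-1],(400,300))]))
```

```text
t 10.9 p [ 0.5222 -0.2673  0.2854] dp [-0.007  0.359  0.423] rot [ 8.454 -0.042  0.039] w 0.0146 gf 91.0 F [ 0.2 -1.1 -2.8]
```

View pics/s3.png

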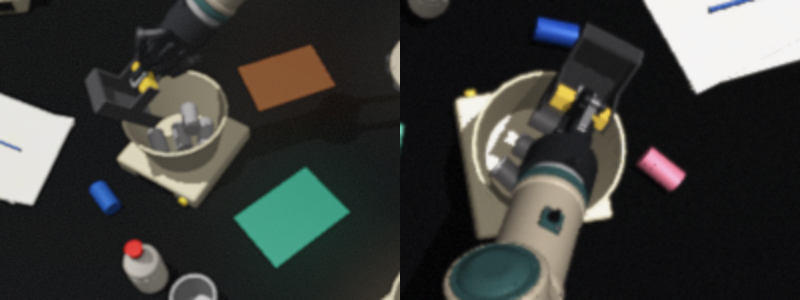

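Both views show an empty tray, with the cores piled in the right hopper at left-crop (180,130). The wrist load fell by about 4.2 N, which matches three cores. Raising and levelling the tray.

Call:
servo_tool --moves '[{"dp": [0,0.037,-0.033],"delta_rot": [0,0,0],"fingers": 0},{"dp": [0,0.056,-0.05],"delta_rot": [0,0,0],"fingers": 0},{"dp": [0,0.056,-0.05],"delta_rot": [0,0,0],"fingers": 0},{"dp": [0,0.031,0.016],"delta_rot": [0.5,0,0],"fingers": 0},{"dp": [0,0.06,0.03],"delta_rot": [1,0,0],"fingers": 0}]'

```text
clock: 11.45
position: [0.5369, -0.275, 0.3299]
ee_rot: [0.286, 0.803, 0.492, 0.177]
contact_force: [1.5, 1.7, -3.3]
width: 0.015
gripper_force: 90.9
```

Call:
servo_tool --moves '[{"dp": [0,0.06,0.03],"delta_rot": [1,0,0],"fingers": 0},{"dp": [0,0.06,0.03],"delta_rot": [1,0,0],"fingers": 0},{"dp": [0,0.06,0.03],"delta_rot": [1,0,0],"fingers": 0},{"dp": [0,0.06,0.03],"delta_rot": [1,0,0],"fingers": 0},{"dp": [0,0.06,0.03],"delta_rot": [1,0,0],"fingers": 0}]'

```text
clock: 11.95
position: [0.5989, -0.3072, 0.3341]
ee_rot: [0.082, 0.849, 0.52, 0.05]
contact_force: [1.5, -1.2, -2.1]
width: 0.015
gripper_force: 90.8
```

Call:
servo_tool --moves '[{"dp": [0,0.06,0.03],"delta_rot": [1,0,0],"fingers": 0},{"dp": [0,0.06,0.03],"delta_rot": [0.95,0,0],"fingers": 0},{"dp": [0,0,0],"delta_rot": [0,0,0],"fingers": 0},{"dp": [0,0,0],"delta_rot": [0,0,0],"fingers": 0}]'

```text
clock: 12.35
position: [0.6211, -0.3179, 0.3231]
ee_rot: [-0.001, 0.852, 0.523, 0.0]
contact_force: [-0.4, -0.6, -2.0]
width: 0.0146
gripper_force: 90.9
```

Run:
```python
from h import *
go([.498,-.0105,.32],-.4745)
go([.498,-.0105,.32],-.183)
im,d=grab('scene');P=cloud('scene',im,d)
r=np.hypot(P[...,0]-.527,P[...,1]+.2707); m=(d>0)&(r<.075)&(P[...,2]>.05)&(P[...,2]<.2); print('max z in hopper',np.percentile(P[m][:,2],[50,90,99]))
cv2.imwrite('pics/s4.png',cv2.resize(im[60:270,60:340,::-1],(640,480)))
```

```text
t 12.35 p [ 0.6211 -0.3179  0.3231] dp [ 1.091 -1.246  0.02 ] rot [-0.016 -0.018  0.039] w 0.0146 gf 90.9 F [-0.4 -0.6 -2. ]
t 12.35 p [ 0.6211 -0.3179  0.3231] dp [ 1.091 -1.246  0.02 ] rot [-0.013 -0.02  -2.876] w 0.0146 gf 90.9 F [-0.4 -0.6 -2. ]
max z in hopper [0.07094034 0.09732876 0.19966486]
```

View pics/s4.png

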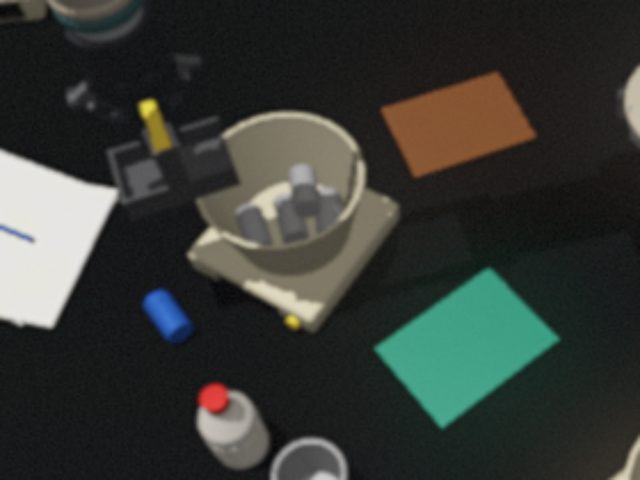

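The hopper now holds four grey cores, at (252,225), (290,215), (303,188) and (328,208). The tray is empty. Carrying it back to the mat.

Call:
servo_tool --moves '[{"dp": [0.045,-0.052,0],"delta_rot": [0,0,0],"fingers": 0},{"dp": [0.09,-0.104,0],"delta_rot": [0,0,0],"fingers": 0},{"dp": [0.12,-0.137,0],"delta_rot": [0,0,0],"fingers": 0},{"dp": [0.12,-0.137,0],"delta_rot": [0,0,0],"fingers": 0},{"dp": [0.12,-0.137,0],"delta_rot": [0,0,0],"fingers": 0}]'

```text
clock: 12.9
position: [0.5618, -0.1752, 0.326]
ee_rot: [-0.001, 0.852, 0.523, 0.002]
contact_force: [0.1, 0.3, -0.9]
width: 0.0146
gripper_force: 90.9
```

Call:
servo_tool --moves '[{"dp": [0.12,-0.137,0],"delta_rot": [0,0,0],"fingers": 0},{"dp": [0.12,-0.137,0],"delta_rot": [0,0,0],"fingers": 0},{"dp": [0.12,-0.137,0],"delta_rot": [0,0,0],"fingers": 0},{"dp": [0.12,-0.137,0],"delta_rot": [0,0,0],"fingers": 0},{"dp": [0.08,-0.091,0],"delta_rot": [0,0,0],"fingers": 0}]'

```text
clock: 13.4
position: [0.4973, -0.017, 0.3265]
ee_rot: [-0.001, 0.852, 0.524, 0.002]
contact_force: [0.6, -0.6, -2.5]
width: 0.0148
gripper_force: 90.9
```

Call:
servo_tool --moves '[{"dp": [0.036,-0.04,0],"delta_rot": [0,0,0],"fingers": 0},{"dp": [0,0,0.1],"delta_rot": [0,0,-0.9],"fingers": 0},{"dp": [0,0,0.1],"delta_rot": [0,0,-0.98],"fingers": 0},{"dp": [0,0,0.1],"delta_rot": [0,0,-1],"fingers": 0},{"dp": [0,0,0.1],"delta_rot": [0,0,0],"fingers": 0}]'

```text
clock: 13.9
position: [0.4965, -0.0098, 0.2454]
ee_rot: [-0.0, 0.768, 0.641, 0.002]
contact_force: [0.8, 0.6, -2.8]
width: 0.0145
gripper_force: 90.9
```

```bash
python3 -c "
from h import *
go([.498,-.0105,.131],-.183)"
```

```text
t 13.9 p [ 0.4965 -0.0098  0.2454] dp [-0.004  0.007  0.572] rot [ 0.019 -0.03   0.026] w 0.0145 gf 90.9 F [ 0.8  0.6 -2.8]
```

Call:
servo_tool --moves '[{"dp": [0,0.005,0.1],"delta_rot": [0,0,0],"fingers": 0},{"dp": [0,0,0.12],"delta_rot": [0,0,0],"fingers": 0},{"dp": [0,0,0.12],"delta_rot": [0,0,0],"fingers": 0},{"dp": [0,0,0.09],"delta_rot": [0,0,0],"fingers": 0},{"dp": [0,0,0.04],"delta_rot": [0,0,0],"fingers": 0}]'

```text
clock: 14.4
position: [0.4968, -0.0096, 0.1504]
ee_rot: [-0.002, 0.768, 0.64, 0.0]
contact_force: [-0.2, -0.2, -2.7]
width: 0.0146
gripper_force: 90.8
```

Call:
servo_tool --moves '[{"dp": [0,0,0.03],"delta_rot": [0,0,0],"fingers": 0},{"dp": [0,0,0.01],"delta_rot": [0,0,0],"fingers": 0},{"dp": [0,0,0],"delta_rot": [0,0,0],"fingers": 0}]'

```text
clock: 14.7
position: [0.4985, -0.0095, 0.1438]
ee_rot: [-0.001, 0.768, 0.64, 0.002]
contact_force: [0.9, -0.1, -1.9]
width: 0.0146
gripper_force: 90.8
```

```bash
python3 -c "
from h import *
go([.498,-.0105,.1305],-.183)"
```

```text
t 14.7 p [ 0.4985 -0.0095  0.1438] dp [-0.006 -0.002  0.066] rot [ 0.005 -0.036  0.012] w 0.0146 gf 90.8 F [ 0.9 -0.1 -1.9]
```

Call:
servo_tool --moves '[{"dp": [0,0,0.025],"delta_rot": [0,-0.03,0],"fingers": 0},{"dp": [0,0,0.02],"delta_rot": [0,0,0],"fingers": 0},{"dp": [0,0,0.01],"delta_rot": [0,0,0],"fingers": 0},{"dp": [0,0,0.008],"delta_rot": [0,0,0],"fingers": 0},{"dp": [0,0,0],"delta_rot": [0,0,0],"fingers": 0}]'

```text
clock: 15.2
position: [0.4982, -0.0093, 0.1306]
ee_rot: [-0.001, 0.768, 0.64, 0.0]
contact_force: [-0.7, -0.8, -1.6]
width: 0.0145
gripper_force: 90.9
```

```bash
python3 -c "
from h import *
go([.498,-.0105,.1305],-.183)"
```

```text
t 15.2 p [ 0.4982 -0.0093  0.1306] dp [-0.006  0.     0.   ] rot [-0.008 -0.007  0.013] w 0.0145 gf 90.9 F [-0.7 -0.8 -1.6]
```

Call:
servo_tool --moves '[{"dp": [0,0,0.005],"delta_rot": [0,0,0],"fingers": 0},{"dp": [0,0,0.003],"delta_rot": [0,0,0],"fingers": 0},{"dp": [0,0,0],"delta_rot": [0,0,0],"fingers": 0}]'

```text
clock: 15.5
position: [0.4982, -0.0093, 0.1305]
ee_rot: [-0.0, 0.768, 0.64, 0.0]
contact_force: [-3.2, 0.4, 10.6]
width: 0.0148
gripper_force: 92.8
```

Contact with the mat. Release slowly, then rise.

Call:
servo_tool --moves '[{"dp": [0,0,-0.005],"delta_rot": [0,0,0],"fingers": 0},{"dp": [0,0,0],"delta_rot": [0,0,0],"fingers": 0.25},{"dp": [0,0,0],"delta_rot": [0,0,0],"fingers": 0.4},{"dp": [0,0,0],"delta_rot": [0,0,0],"fingers": 0.7},{"dp": [0,0,0],"delta_rot": [0,0,0],"fingers": 0.9}]' --force 30

```text
clock: 16.0
position: [0.4982, -0.0093, 0.1299]
ee_rot: [-0.001, 0.768, 0.64, -0.0]
contact_force: [-0.2, -0.3, -0.8]
width: 0.0624
gripper_force: 0.0
```

Call:
servo_tool --moves '[{"dp": [0,0,0],"delta_rot": [0,0,0],"fingers": 0.9},{"dp": [0,0,-0.05],"delta_rot": [0,0,0],"fingers": 0.9},{"dp": [0,0,-0.15],"delta_rot": [0,0,0],"fingers": 0.9},{"dp": [0,0,-0.2],"delta_rot": [0,0,0],"fingers": 0.9},{"dp": [0,0,-0.2],"delta_rot": [0,0,0],"fingers": 0.9}]'

```text
clock: 16.5
position: [0.4979, -0.0094, 0.2517]
ee_rot: [-0.001, 0.768, 0.64, -0.0]
contact_force: [0.6, 0.0, 0.1]
width: 0.0767
gripper_force: 0.0
```

Call:
servo_tool --moves '[{"dp": [0,0.1,-0.2],"delta_rot": [0,0,0],"fingers": 0.9},{"dp": [0,-0.2,0],"delta_rot": [0,0,0],"fingers": 0.9},{"dp": [0,-0.2,0],"delta_rot": [0,0,0],"fingers": 0.9},{"dp": [0,-0.2,0],"delta_rot": [0,0,0],"fingers": 0.9},{"dp": [0,-0.2,0],"delta_rot": [0,0,0],"fingers": 0.9}]'

```text
clock: 17.0
position: [0.359, 0.0161, 0.2907]
ee_rot: [-0.0, 0.768, 0.64, 0.0]
contact_force: [0.4, -0.4, 0.2]
width: 0.0768
gripper_force: 0.0
```

Run:
```python
from h import *
im,d=grab('top');P=cloud('top',im,d);hsv=cv2.cvtColor(im,cv2.COLOR_RGB2HSV)
m=(d>0)&(hsv[...,0]>20)&(hsv[...,0]<35)&(hsv[...,1]>120)&(P[...,2]>.06)&(P[...,2]<.12)&(abs(P[...,1])<.1)
print(P[m].mean(0),P[m][:,2].max())
cv2.imwrite('pics/t5.png',cv2.resize(im[...,::-1],(768,576))); go([.4,0,.3],0)
```

```text
[ 0.49661502 -0.00911316  0.08596292] 0.09214706426006722
t 17.05 p [0.3515 0.0176 0.2898] dp [-0.043  0.254 -0.053] rot [-0.093 -0.015 -1.809] w 0.077 gf 0.0 F [-6.   1.5 -1.7]
```

View pics/t5.png

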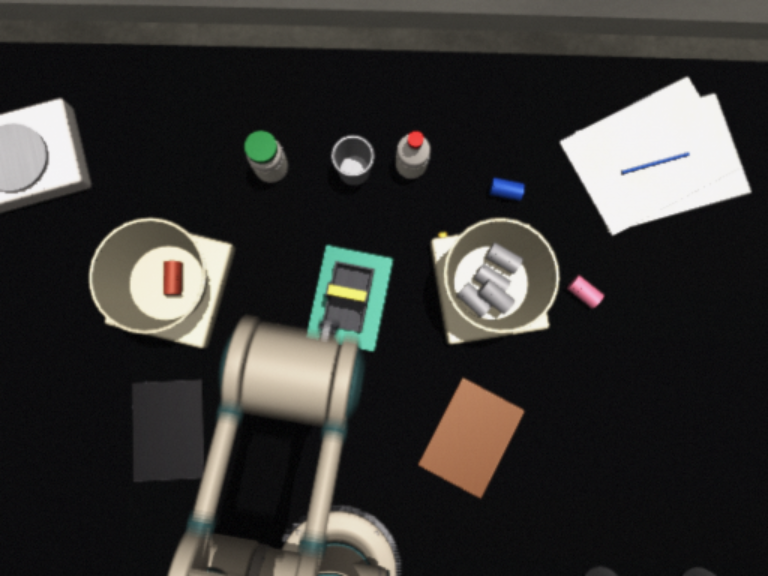

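The empty tray stands centred on the green mat (350,295). There are four grey cores in the right hopper (490,282). The red core is alone in the left hopper (172,278), and the bottles and cup have not moved. Handing in.

```bash
python3 -c "
from h import *
print(manip.sign_off())"
```

```text
the job is handed in; nothing more can be done
None
```

The job is handed in, though sign-off returned no verdict: the last top view shows all three grey cores in the right hopper with the first grey one, the red core alone in the left hopper, the empty tray centred on the green mat, and the bottles and cup where they were.

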